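Balance the loaded tube on the narrow V-stand

ROBOT

A 7-joint arm with a two-finger parallel gripper is mounted at the origin on a cart in front of the work surface, level with it; the furniture and walls round the work are solid. World frame = base frame: x ahead of the robot, y to its left, z up, the work surface at z = 0. Lengths are in m, angles in rad, forces in N, time in s.
With the tool pointing down it reaches from about 0.4 to 0.875 m from the base axis. Payload 6.5 kg.
Tool frame: the origin (TCP) lies between the finger pads; the fingertips stand 17 mm ahead of it and the grasp point (between the pads) lies 2 mm behind it; z points along the fingers, y is the line along which they close (so a half turn about z gives the same grasp; the last joint's range is limited). The gripper opens to 85 mm and grips with 20 to 120 N. Pads are 22 mm wide; open, the fingers measure 114 mm over their backs; the gripper's body (76 mm by 85 mm) begins 54 mm behind the grasp point. The pads swing forward as they close: fully open they stand 13 mm farther back than shut.
Start: joints at [-1.241, 0.536, -0.004, 1.538, 0.003, 1.067, -0.071], TCP at [0.251, 0.6, 0.248] pointing down, gripper open.
Joint ranges: [-2.7, 2.7], [-0.37, 2.16], [-1.27, 1.26], [0.24, 2.4], [-1.31, 4.45], [0.19, 1.91], [-2.76, 2.76]. Speed limits (rad/s): [2.39, 2.39, 3.14, 3.14, 3.14, 3.14, 3.14].

INTERFACE

Orientations are given as a rotation vector (axis times angle).
In Python, from rig import get_obs, capture, close_job gives the robot as it stands. The module is installed in compiled form; this text tells all that it offers.
- The arm moves only by the tool step_arm, never from a script. Its argument "series" is a list of rows, each a list of 3 entries, a list of its own where there are three numbers: the finger opening in mm, from 0 to 85.4, then the shift along the tool's x, y, z in mm, then the turn about the tool's z in rad. A call has exactly 5 rows; each row is the pose to reach, as a shift and turn from the pose commanded when the call began, along the tool's axes at that moment; what a row does not reach only later rows make up. A row lasts 1/10 s, in which the tool goes at most 50 mm and 8.59 degrees, less where a joint would pass 70% of its speed; a pose out of reach is approached as far as the arm can. A call with a gripper value outside its range is refused whole. The fingers move at their own pace and stop on an object; "squeeze" is the grip in N (left out, the last holds). Time passes only in rows, so rows that repeat a pose let the fingers close, or fill a call up. It gives the time, the measured TCP pose, the force, the opening and the grip force at its end, in the units of the state.
- get_obs(): the state, without advancing time (a new reading comes with each control period).
- capture(name): name is "side" or "top" or "wrist"; returns a dict with "color" (420x560x3 uint8, red, green, blue), "fx", "fy", "cx", "cy" (pixels), "R" (3x3) and "t" (3): a world point X has camera coordinates R X + t; the wrist camera has in their place "T_tool_cam" (4x4, takes a point from camera to tool coordinates, whose origin is the TCP and whose axes are the flange's). Camera axes: x right, y down, z forward; pixel columns grow to the right and rows downward; lengths in m; the calibration is good to about 2 mm. The wrist camera is an equidistant fisheye: a pixel r from the principal point sees the ray r / f radians off the axis. A picture is of the moment at which its call begins: read the wrist's pose just before it. There is no depth.
- close_job(): hands the job in; it is judged then, once.
The state is a dict: "time": time; "qpos": joint angles; "joint_vel": joint speeds; "tau": joint torques, N m; "ee_pos": TCP position; "ee_rot": TCP orientation; "ft_force": force on the tool from outside, world axes, zero at the start; "wrist_torque": the same for the moment, N m; "gripper_width": finger opening in m; "finger_force": force on a finger pad.
Only numpy, scipy, OpenCV 4.12 (cv2) and the standard library are available. Lean on these libraries where they do the work, as an engineer would, in place of code of your own. Each camera call takes 0.05 s, during which the arm holds its last target. There are 200 camera calls.

TASK

For the centre-of-mass lesson, take the loaded tube from its two-cradle rack and lay it in the single V-cradle on top of the balance stand so that it balances there level, by itself and at rest. A weight is hidden somewhere inside the tube, so its balance point is seldom at its middle and has to be felt out. Leave the battery box, the earbud case and the small servo where they are.

Things in the scene. Friction and masses are not known exactly. Their poses are not given: they have to be found in the camera images.
- tube: Loaded tube: smooth brown cardboard cylinder, 25 mm diameter, 220 mm long, flat grey end plugs. Origin: middle of its axis; y runs along it. 0.28 to 0.48 kg; a hidden weight fixed inside puts the balance point up to 55 mm from the middle, towards either end. Gripped elsewhere, it loads the wrist with a moment: its weight times the distance from grip to balance point. Starts lying in the rack.
- rack: Low plywood rack, fixed: board 70x210x8 mm with two V-cradles (90 degree notch, 10 mm thick, 48 mm wide, arm tips 52 mm above the desk) 85 mm either side of its centre. Origin: centre of its underside, z up, y along the line of cradles. A tube lying in it has its axis along y, 50 mm above the desk; beneath the tube, between the cradles, it is free down to the board.
- stand: Balance stand, fixed: round plywood foot 90 mm across, slim post, one narrow V-cradle on top of two 4 mm plates. Origin: centre of its underside on the desk, z up; the groove runs along y, over the origin. The tube seated in it has its axis 120 mm above the desk.
- stand_v (a point): Centre of the V-cradle of the balance stand, where the axis of a seated tube passes (120 mm above the desk); axes as the stand. 90 degree notch, 18 mm long along the groove, 48 mm wide over the arms, arm tips 122 mm up. A tube stays up only if its balance point is within about 6 mm of this point. The fingers do not fit beside the V: hold the tube 30 mm or more from here.
- battery_box: Bystander: black holder with two red cells, 34 x 78 x 16 mm, loose on the desk; origin under its centre.
- earbud_case: Bystander: small upright case, white over dark grey, 28 x 60 x 46 mm, loose on the desk; origin under its centre.
- servo_b: Bystander: small blue hobby servo standing on its base, 12 x 40 x 33 mm, loose on the desk; origin under its centre.
There are look-alikes about, which are no part of the job. There is more than one size of the tube; the job needs the smaller.

How it is judged:
At the end, for the whole second after the job is handed in: The tube lies in the stand's V-cradle, in line with the groove within 0.15 rad, level within 0.1 rad, its middle 120 mm (within 8 mm) above the desk, carried by the stand (more than 0.8 N), at rest (under 0.02 m/s and 0.15 rad/s) and let go (contact force between tube and stand above 0.8 N and z of tube in the frame of stand between 0.112 and 0.128 m and angle between tube's own y axis and vertical between 1.4708 and 1.6708 rad and angle between the y axis of tube and the y axis of stand, either way round below 0.15 rad and linear speed of tube below 0.02 m/s and angular speed of tube below 0.15 rad/s); the robot touches nothing.
It fails at once if the battery box is shifted by more than 25 mm (distance of battery_box from where it was at the start of the episode above 0.025 m).
It fails at once if the earbud case is shifted by more than 25 mm (distance of earbud_case from where it was at the start of the episode above 0.025 m).
It fails at once if the small servo is shifted by more than 25 mm (distance of servo_b from where it was at the start of the episode above 0.025 m).
It also fails if it takes over 72 s, if anything falls off the work surface, if the arm or the gripper's body presses on something with over 40 N, if the wrist force passes 120 N, or if a joint passes its speed limit or range.

## Working session

There is one attempt and no reset: what is moved stays moved. The work goes in short steps, Python scripts to look and compute and a tool call to move; the robot and the scene stay as the last step left them, time stands still between calls to the robot, and variables do not carry over. Pictures are saved under pics/ and viewed, at most 10 in all, crops included, and the job is handed in when it is done.

Besides the shell and the picture viewer there is one more tool, called after "Call:" as name(argument=value, ...) on one line, values as JSON. step_arm: Moves the arm, as the interface text tells. Its arguments: {"type":"object","properties":{"series":{"type":"array"},"squeeze":{"type":"number"}},"required":["series"]}

```bash
mkdir -p pics; python3 - <<'E'
from rig import get_obs,capture
import cv2,numpy as np
o=get_obs();print({k:np.round(v,3).tolist() for k,v in o.items()})
for n in ["side","top"]:
    c=capture(n);cv2.imwrite(f"pics/{n}0.png",c["color"][:,:,::-1]);np.save(f"{n}0.npy",c,allow_pickle=True)
    print(n,c["fx"],c["cx"],c["cy"],np.round(c["R"],3).tolist(),np.round(c["t"],3).tolist())
E
```

```text
{'time': 0.0, 'qpos': [-1.241, 0.537, -0.004, 1.539, 0.003, 1.067, -0.071], 'joint_vel': [0.0, -0.001, -0.001, -0.0, 0.001, -0.001, -0.0], 'tau': [0.002, -58.342, 1.049, -25.91, 0.012, 0.009, 0.0], 'ee_pos': [0.25, 0.599, 0.247], 'ee_rot': [-0.617, -3.08, 0.003], 'ft_force': [-0.177, -0.466, 0.07], 'wrist_torque': [0.002, 0.012, -0.001], 'finger_force': 0.0, 'gripper_width': 0.085}
side 388.14122570280165 275.533940308344 210.8749628885705 [[1.0, 0.011, 0.001], [0.008, -0.657, -0.754], [-0.008, 0.754, -0.657]] [-0.644, 0.2, 1.009]
top 492.4822691432524 273.7911474235236 212.04337186085442 [[0.006, -1.0, -0.001], [-0.975, -0.006, -0.22], [0.22, 0.002, -0.976]] [0.205, 0.642, 1.468]
```

View pics/top0.png

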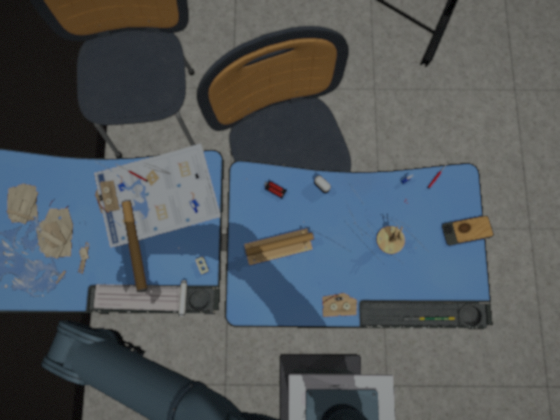

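View pics/side0.png

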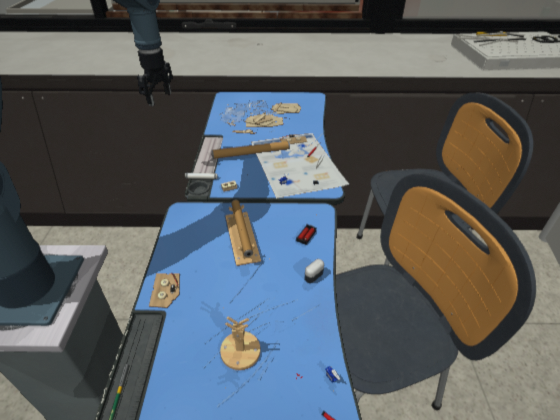

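The top view shows two tubes: one in the two-cradle rack at (280,245), about 70 px long (≈0.21 m), and a longer one on the other table at (133,245), about 90 px. The rack tube fits the smaller size. The stand is at (390,238), the battery box at (276,188), the earbud case at (322,184) and the servo at (407,178). I'll confirm with an enlarged crop.

```bash
cat > h.py <<'E'
import numpy as np
def load(n): return np.load(n,allow_pickle=True).item()
def ray(c,u,v):
    d=c["R"].T@np.array([(u-c["cx"])/c["fx"],(v-c["cy"])/c["fy"],1.]); return -c["R"].T@c["t"],d
def plane(c,u,v,z):
    o,d=ray(c,u,v); return o+d*(z-o[2])/d[2]
def proj(c,X):
    p=c["R"]@np.asarray(X)+c["t"]; return c["fx"]*p[0]/p[2]+c["cx"],c["fy"]*p[1]/p[2]+c["cy"]
E
python3 - <<'E'
from h import *
import cv2
t=load("top0.npy");s=load("side0.npy")
a=cv2.resize(t["color"][220:275,235:325],None,fx=4.4,fy=4.4,interpolation=2)
b=cv2.resize(t["color"][205:260,355:445],None,fx=4.4,fy=4.4,interpolation=2)
c=cv2.resize(s["color"][195:270,190:280],(396,330),interpolation=2)
d=cv2.resize(s["color"][310:385,195:285],(396,330),interpolation=2)
im=np.vstack([np.hstack([a,b]),np.hstack([c,d])])[:600,:800]
cv2.imwrite("pics/crop.png",im[:,:,::-1]);print(a.shape,c.shape)
print("stand foot approx",plane(t,390,240,0.01),plane(s,240,352,.01))
E
```

```text
(242, 396, 3) (330, 396, 3)
stand foot approx [ 0.56466963 -0.16520961  0.01      ] [ 0.56702124 -0.17825529  0.01      ]
```

View pics/crop.png

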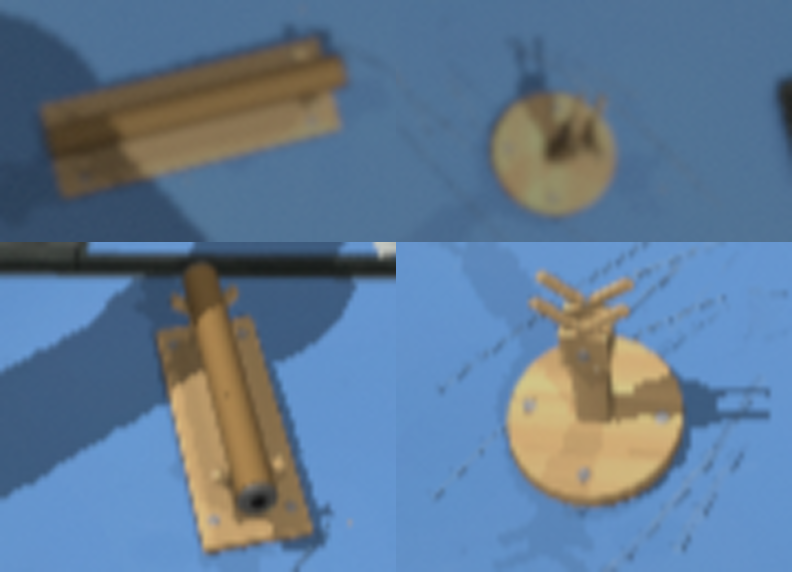

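The crop shows the rack tube with its ends at top px (246,252) and (313.4,236.4), lying in two cradles with a grey end plug, so this is the small tube. The stand shows a round foot at top px (391,240) and side px (240,350), and its four arm tips are visible in the side view.

```bash
python3 - <<'E'
from h import *
t=load("top0.npy");s=load("side0.npy")
np.set_printoptions(precision=4,suppress=True)
A=plane(t,245.9,251.8,.05);B=plane(t,313.4,236.4,.05)
print("tube",A,B,(A+B)/2,np.linalg.norm(A-B))
C=lambda x,y:(190+x/4.4,195+(y-242)/4.4)
P=plane(s,*C(198,264),.0625);Q=plane(s,*C(257,498),.05); print("tube side",P,Q)
print("rack corners",[plane(t,235+x/4.4,220+y/4.4,.008)[:2] for x,y in[(40,105),(320,38),(340,130),(65,197)]])
print("rack ctr",np.mean([plane(t,235+x/4.4,220+y/4.4,.008)[:2] for x,y in[(40,105),(320,38),(340,130),(65,197)]],0))
print("foot",plane(t,390.9,239.8,.01),plane(s,240.2,350,.01))
D=lambda x,y:(195+(x-396)/4.4,310+(y-242)/4.4)
tips=[plane(s,*D(*p),.12) for p in[(540,277),(630,281),(535,302),(625,310)]]
print("tips",np.array(tips),np.mean(tips,0))
tt=[plane(t,355+(x-396)/4.4,205+y/4.4,.12) for x,y in[(575,97),(602,100)]];print(np.array(tt))
for n,px in dict(box=(276,188),ear=(322,184),servo=(407,178)).items(): print(n,plane(t,*px,.02))
E
```

```text
tube [0.5179 0.2948 0.05  ] [0.5679 0.084  0.05  ] [0.5429 0.1894 0.05  ] 0.21665164739208756
tube side [0.5175 0.2893 0.0625] [0.5709 0.0823 0.05  ]
rack corners [array([0.5495, 0.3035]), array([0.6006, 0.0987]), array([0.5325, 0.0847]), array([0.4824, 0.2841])]
rack ctr [0.5412 0.1928]
foot [ 0.5653 -0.1681  0.01  ] [ 0.5671 -0.1735  0.01  ]
tips [[ 0.547  -0.1638  0.12  ]
 [ 0.5894 -0.1655  0.12  ]
 [ 0.5461 -0.1773  0.12  ]
 [ 0.5881 -0.181   0.12  ]] [ 0.5677 -0.1719  0.12  ]
[[ 0.5857 -0.158   0.12  ]
 [ 0.5837 -0.1763  0.12  ]]
box [0.7328 0.2021 0.02  ]
ear [0.7474 0.0514 0.02  ]
servo [ 0.7695 -0.2281  0.02  ]
```

```bash
cat >> h.py <<'E'
from scipy.spatial.transform import Rotation as Ro
def go(o,tgt,yaw):
    "shift in tool mm and turn so TCP reaches tgt with tool y axis at world angle yaw (mod pi)"
    R=Ro.from_rotvec(o["ee_rot"]).as_matrix()
    d=R.T@(np.array(tgt)-o["ee_pos"])*1000
    y0=np.arctan2(R[1,1],R[0,1]); tu=-(yaw-y0); tu=(tu+np.pi/2)%np.pi-np.pi/2
    return np.round(d,1),round(tu,3),"tilt",np.round(R[:2,2],4)
E
python3 -c "
from h import *;from rig import get_obs
print(go(get_obs(),[.543,.189,.22],.233))"
```

```text
(array([-428.1, -265.7,   28. ]), np.float64(0.942), 'tilt', array([-0.0005, -0.0014]))
```

Call:
step_arm(series=[[85, [-42, -26, 3], 0.09], [85, [-84, -52, 6], 0.18], [85, [-126, -78, 9], 0.27], [85, [-168, -104, 12], 0.36], [85, [-210, -130, 14], 0.46]], squeeze=60)

```text
time: 0.6
ee_pos: [0.3949, 0.3968, 0.2339]
ee_rot: [-1.309, -2.856, 0.001]
ft_force: [1.5, 0.9, -0.1]
gripper_width: 0.0847
finger_force: 0.0
```

```bash
python3 -c "
from h import *;from rig import get_obs
print(go(get_obs(),[.543,.189,.22],.233))"
```

```text
(array([-254.1,  -23.5,   13.9]), np.float64(0.478), 'tilt', array([-0.0004, -0.0004]))
```

Call:
step_arm(series=[[85, [-45, -4, 3], 0.1], [85, [-95, -9, 6], 0.2], [85, [-145, -13, 9], 0.3], [85, [-195, -18, 12], 0.4], [85, [-244, -23, 14], 0.48]])

```text
time: 1.1
ee_pos: [0.5373, 0.1979, 0.22]
ee_rot: [-1.95, -2.463, 0.001]
ft_force: [1.5, 0.6, 0.3]
gripper_width: 0.0851
finger_force: 0.0
```

Call:
step_arm(series=[[85, [-10, 0, 0], 0], [85, [-10, 0, 0], 0], [85, [-10, 0, 0], 0], [85, [-10, 0, 0], 0], [85, [-10, 0, 0], 0]])

```text
time: 1.6
ee_pos: [0.5383, 0.1918, 0.2203]
ee_rot: [-1.941, -2.469, -0.0]
ft_force: [-0.3, 0.4, -0.7]
gripper_width: 0.0853
finger_force: 0.0
```

```bash
python3 - <<'E'
from h import *;from rig import get_obs,capture
import cv2
o=get_obs();c=capture("wrist");c["o"]=o;np.save("w1.npy",c,allow_pickle=True)
cv2.imwrite("pics/w1.png",c["color"][:,:,::-1])
print({k:np.round(o[k],4) for k in("ee_pos","ee_rot","ft_force","wrist_torque","qpos")},go(o,[.543,.189,.22],.233))
print(c["fx"],c["cx"],c["cy"],np.round(c["T_tool_cam"],3).tolist())
E
```

```text
{'ee_pos': array([0.5383, 0.1918, 0.2203]), 'ee_rot': array([-1.9413e+00, -2.4691e+00, -4.0000e-04]), 'ft_force': array([-0.2585,  0.4154, -0.6827]), 'wrist_torque': array([ 0.0134,  0.0334, -0.0087]), 'qpos': array([-0.6576,  0.4464,  0.3117,  1.7927, -0.1671,  0.9282, -0.0358])} (array([-3.9,  3.9,  0.2]), np.float64(0.005), 'tilt', array([-0.0004,  0.0007]))
325.19226210127806 281.3379946466688 212.8618170919903 [[0.001, -0.948, -0.317, 0.081], [1.0, 0.0, 0.001, -0.0], [-0.0, -0.317, 0.948, -0.125], [0.0, 0.0, 0.0, 1.0]]
```

View pics/w1.png

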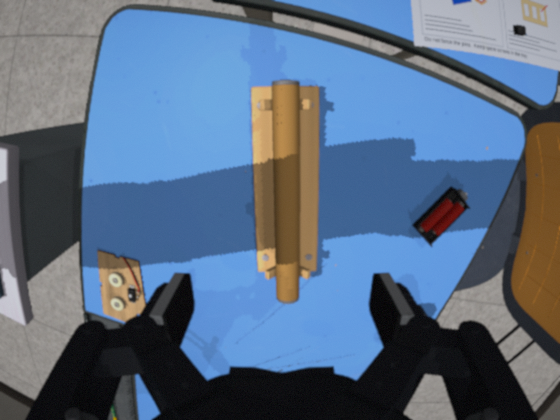

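The wrist view shows the tube from (285,81) to (288,302), with its axis nearly vertical in the picture. I'll cast those pixels to z = 0.05.

```bash
cat >> h.py <<'E'
def wplane(c,u,v,z):
    x,y=u-c["cx"],v-c["cy"]; r=np.hypot(x,y)+1e-9; th=r/c["fx"]
    d=np.array([x/r*np.sin(th),y/r*np.sin(th),np.cos(th)]); T=c["T_tool_cam"]
    R=Ro.from_rotvec(c["o"]["ee_rot"]).as_matrix()
    o=R@T[:3,3]+c["o"]["ee_pos"]; d=R@T[:3,:3]@d
    return o+d*(z-o[2])/d[2]
E
python3 - <<'E'
from h import *;from rig import get_obs
c=load("w1.npy")
A=wplane(c,285,81,.062);B=wplane(c,288,302,.038);A2=wplane(c,285.5,84,.05)
A=A; print(A,B,np.linalg.norm((A-B)[:2]))
d=(A-B)[:2];yaw=np.arctan2(-d[0],d[1]);m=(A+B)/2;print(m,yaw)
print([wplane(c,u,v,.008) for u,v in[(253,87),(319,86),(318,275),(258,272)]])
m[2]=.048;print(go(get_obs(),m,yaw))
E
```

```text
[0.51653791 0.29468862 0.062     ] [0.57576902 0.06993752 0.038     ] 0.232424998358651
[0.54615347 0.18231307 0.05      ] 0.25768190965582766
[array([0.48585243, 0.28576724, 0.008     ]), array([0.55082308, 0.3029137 , 0.008     ]), array([0.6065583 , 0.09609008, 0.008     ]), array([0.53638446, 0.08344919, 0.008     ])]
(array([-10.8,   5.3, 172.3]), np.float64(-0.02), 'tilt', array([-0.0002,  0.0005]))
```

```bash
python3 - <<'E'
from h import *;from rig import get_obs
c=load("w1.npy")
A=wplane(c,285,81,.062);B=wplane(c,288,302,.062)
print(A,B,np.linalg.norm((A-B)[:2]))
d=(A-B)[:2];yaw=np.arctan2(-d[0],d[1]);m=(A+B)/2;print(m,yaw)
m[2]=.048;print(go(get_obs(),m,yaw))
E
```

```text
[0.51653791 0.29468862 0.062     ] [0.57134587 0.08561109 0.062     ] 0.21614190826207572
[0.54394189 0.19014986 0.062     ] 0.2563732180003637
(array([ -2.7,   5. , 172.3]), np.float64(-0.019), 'tilt', array([-0.0002,  0.0005]))
```

Call:
step_arm(series=[[85, [-1, 2, 40], -0.02], [85, [-3, 5, 80], -0.02], [85, [-3, 5, 120], -0.02], [85, [-3, 5, 150], -0.02], [85, [-3, 5, 172], -0.02]])

```text
time: 2.15
ee_pos: [0.5433, 0.1887, 0.0461]
ee_rot: [-1.918, -2.486, 0.003]
ft_force: [0.4, -0.2, 1.0]
gripper_width: 0.085
finger_force: 0.0
```

Call:
step_arm(series=[[85, [0, 0, 0], 0], [60, [0, 0, 0], 0], [40, [0, 0, 0], 0], [20, [0, 0, 0], 0], [10, [0, 0, 0], 0]], squeeze=80)

```text
time: 2.65
ee_pos: [0.5453, 0.1886, 0.0494]
ee_rot: [1.92, 2.485, 0.003]
ft_force: [0.7, -0.4, 0.1]
gripper_width: 0.0276
finger_force: 0.0
```

Call:
step_arm(series=[[10, [0, 0, 0], 0], [10, [0, 0, 0], 0], [10, [0, 0, 0], 0], [10, [0, 0, 0], 0], [10, [0, 0, 0], 0]])

```text
time: 3.15
ee_pos: [0.5444, 0.1884, 0.0495]
ee_rot: [-1.92, -2.485, -0.0]
ft_force: [-3.7, -0.3, 9.9]
gripper_width: 0.0233
finger_force: 77.8
```

```bash
python3 - <<'E'
from h import *;from rig import get_obs
o=get_obs();print({k:np.round(o[k],4) for k in("ee_pos","ee_rot","ft_force","wrist_torque","finger_force","gripper_width")},go(o,[.5439,.1901,.048],.2564))
E
```

```text
{'ee_pos': array([0.5444, 0.1884, 0.0495]), 'ee_rot': array([-1.9205e+00, -2.4853e+00, -2.0000e-04]), 'ft_force': array([-3.7259, -0.2775,  9.8762]), 'wrist_torque': array([-0.1993,  0.9198, -0.0574]), 'finger_force': np.float64(77.8075), 'gripper_width': np.float64(0.0233)} (array([ 1.8, -0. ,  1.5]), np.float64(-0.001), 'tilt', array([-0.0005,  0.0005]))
```

Call:
step_arm(series=[[10, [0, 0, -4], 0], [10, [0, 0, -10], 0], [10, [0, 0, -18], 0], [10, [0, 0, -25], 0], [10, [0, 0, -30], 0]])

```text
time: 3.65
ee_pos: [0.545, 0.1883, 0.0792]
ee_rot: [1.921, 2.485, 0.001]
ft_force: [0.2, 0.3, -3.6]
gripper_width: 0.0228
finger_force: 78.5
```

Call:
step_arm(series=[[10, [0, 0, 0], 0], [10, [0, 0, 0], 0], [10, [0, 0, 0], 0], [10, [0, 0, 0], 0], [10, [0, 0, 0], 0]])

```text
time: 4.15
ee_pos: [0.5445, 0.1881, 0.0781]
ee_rot: [-1.921, -2.486, 0.001]
ft_force: [-0.1, -0.1, -3.2]
gripper_width: 0.0226
finger_force: 78.5
```

Call:
step_arm(series=[[10, [0, 0, 0], 0], [10, [0, 0, 0], 0], [10, [0, 0, 0], 0], [10, [0, 0, 0], 0], [10, [0, 0, 0], 0]])

```text
time: 4.65
ee_pos: [0.5447, 0.1882, 0.0783]
ee_rot: [1.921, 2.486, 0.0]
ft_force: [-0.3, -0.5, -3.6]
gripper_width: 0.023
finger_force: 78.5
```

```bash
cat >> h.py <<'E'
def com(o):
    R=Ro.from_rotvec(o["ee_rot"]).as_matrix();f=R.T@o["ft_force"];m=R.T@o["wrist_torque"]
    # weight W along +tool z at (x,y): m=(y W, -x W, .)
    return "F tool",np.round(f,2),"M tool",np.round(m,3),"x,y mm",np.round(np.array([-m[1],m[0]])/f[2]*1000,1)
E
python3 - <<'E'
from h import *;from rig import get_obs
import cv2
from rig import capture
L=[]
for i in range(3):
    o=get_obs();print(*com(o),np.round(o["ee_pos"],4),o["gripper_width"])
    c=capture("wrist" if i==0 else "side")
    if i==0:c["o"]=o;np.save("w2.npy",c,allow_pickle=True)
    cv2.imwrite(f"pics/c2_{i}.png",c["color"][:,:,::-1])
E
```

```text
F tool [-0.39 -0.44  3.57] M tool [ 0.016 -0.065  0.031] x,y mm [18.3  4.6] [0.5447 0.1882 0.0783] 0.022961377645015945
F tool [0.5  0.71 4.13] M tool [-0.02  -0.039  0.017] x,y mm [ 9.3 -4.9] [0.5446 0.1882 0.0783] 0.023071876221300188
F tool [ 0.2  -0.41  3.91] M tool [ 0.009 -0.107 -0.059] x,y mm [27.4  2.2] [0.5447 0.1882 0.0783] 0.0232621297737276
```

View pics/c2_0.png

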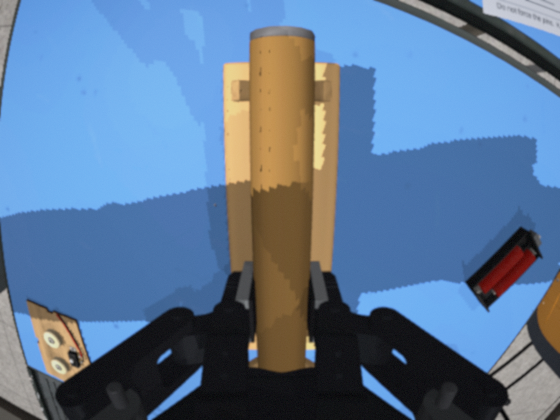

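The tube is held level: its far plug is at (282,32) and it runs straight between the pads. The single torque readings are noisy, so I'll average.

```bash
cat >> h.py <<'E'
def avg(n=30):
    from rig import get_obs,capture
    F=[];M=[]
    for i in range(n):
        o=get_obs();F.append(o["ft_force"]);M.append(o["wrist_torque"]);capture("side")
    o=dict(o);o["ft_force"]=np.mean(F,0);o["wrist_torque"]=np.mean(M,0)
    print("sd",np.std(F,0).round(2),np.std(M,0).round(3),o["time"]);return o
E
python3 - <<'E'
from h import *
print(*com(avg(30)))
E
```

```text
sd [0.54 0.55 0.47] [0.028 0.03  0.026] 6.25
F tool [-0.01  0.01  3.61] M tool [ 0.002 -0.101 -0.005] x,y mm [28.1  0.6]
```

Call:
step_arm(series=[[10, [0, 0, 8], 0], [10, [0, 0, 16], 0], [10, [0, 0, 23], 0], [10, [0, 0, 29], 0], [10, [0, 0, 29], 0]])

```text
time: 6.8
ee_pos: [0.5444, 0.1881, 0.0496]
ee_rot: [-1.921, -2.485, 0.001]
ft_force: [-3.1, -1.3, 6.4]
gripper_width: 0.0231
finger_force: 79.2
```

Call:
step_arm(series=[[45, [0, 0, 0], 0], [45, [0, 0, 0], 0], [45, [0, 0, 0], 0], [45, [-8, 0, 0], 0], [45, [-15, 0, 0], 0]])

```text
time: 7.3
ee_pos: [0.5487, 0.1729, 0.0493]
ee_rot: [1.921, 2.486, -0.0]
ft_force: [-0.2, 0.0, 0.2]
gripper_width: 0.045
finger_force: 0.0
```

Call:
step_arm(series=[[45, [0, 0, 0], 0], [10, [0, 0, 0], 0], [10, [0, 0, 0], 0], [10, [0, 0, 0], 0], [10, [0, 0, 0], 0]], squeeze=100)

```text
time: 7.8
ee_pos: [0.5482, 0.1735, 0.0496]
ee_rot: [-1.921, -2.486, 0.001]
ft_force: [-1.2, -2.6, 4.5]
gripper_width: 0.0222
finger_force: 97.7
```

Call:
step_arm(series=[[10, [0, 0, 0], 0], [10, [0, 0, 0], 0], [10, [0, 0, 0], 0], [10, [0, 0, -3], 0], [10, [0, 0, -6], 0]])

```text
time: 8.3
ee_pos: [0.5478, 0.1739, 0.055]
ee_rot: [-1.92, -2.486, 0.001]
ft_force: [-0.0, -0.0, -4.2]
gripper_width: 0.0222
finger_force: 98.0
```

Call:
step_arm(series=[[10, [0, 0, -15], 0], [10, [0, 0, -40], 0], [10, [0, 0, -75], 0], [10, [0, 0, -110], 0], [10, [0, 0, -140], 0]])

```text
time: 8.8
ee_pos: [0.5485, 0.1737, 0.198]
ee_rot: [1.921, 2.485, 0.002]
ft_force: [0.8, -0.1, -4.2]
gripper_width: 0.022
finger_force: 98.3
```

Call:
step_arm(series=[[10, [0, 0, 0], 0], [10, [0, 0, 0], 0], [10, [0, 0, 0], 0], [10, [0, 0, 0], 0], [10, [0, 0, 0], 0]])

```text
time: 9.3
ee_pos: [0.5478, 0.1735, 0.1942]
ee_rot: [-1.92, -2.485, 0.003]
ft_force: [0.4, 0.1, -3.9]
gripper_width: 0.0221
finger_force: 98.4
```

```bash
python3 - <<'E'
from h import *
o=avg(30);print(*com(o));print(o["ee_pos"],o["gripper_width"],o["finger_force"])
print(go(o,[.5677,-.172-.043,.2],-.06))
E
```

```text
sd [0.54 0.46 0.43] [0.032 0.029 0.028] 10.75
F tool [ 0.11 -0.01  3.7 ] M tool [ 0.001 -0.155 -0.01 ] x,y mm [41.9  0.3]
[0.54842061 0.17369917 0.19531157] 0.022661508604814147 98.39535713195801
(array([-381. ,  -79.4,   -4.7]), np.float64(0.315), 'tilt', array([ 0.0001, -0.    ]))
```

```bash
python3 - <<'E'
from h import *;from rig import get_obs
import cv2
o=get_obs();print(go(o,[.475,-.2145,.205],-.06))
for n,z in(("top",.01),("side",.01)):
    c=load(n+"0.npy");u,v=[int(i) for i in proj(c,[.566,-.171,.01])]
    hsv=cv2.cvtColor(c["color"],cv2.COLOR_RGB2HSV)
    m=cv2.inRange(hsv,(8,50,60),(30,255,255));k=np.zeros_like(m);cv2.circle(k,(u,v),45,255,-1);m&=k
    m=cv2.morphologyEx(m,cv2.MORPH_OPEN,np.ones((7,7),np.uint8))
    cn=max(cv2.findContours(m,0,1)[0],key=cv2.contourArea);h=cv2.convexHull(cn)
    P=np.array([plane(c,*p[0],.01)[:2] for p in h]);(ctr,r)=cv2.minEnclosingCircle(P.astype(np.float32));print(n,ctr,r)
E
```

```text
(array([-357.1, -169. ,   -9.7]), np.float64(0.315), 'tilt', array([ 0., -0.]))
top (0.5667515397071838, -0.16604509949684143) 0.04300156235694885
side (0.5639541745185852, -0.16126230359077454) 0.056483205407857895
```

Call:
step_arm(series=[[10, [-25, -12, -4], 0.03], [10, [-60, -28, -8], 0.06], [10, [-100, -47, -10], 0.09], [10, [-140, -66, -10], 0.12], [10, [-180, -85, -10], 0.15]])

```text
time: 11.3
ee_pos: [0.5113, -0.0235, 0.2057]
ee_rot: [2.102, 2.334, 0.001]
ft_force: [1.0, -1.1, -3.2]
gripper_width: 0.0222
finger_force: 98.4
```

```bash
python3 - <<'E'
from h import *;from rig import get_obs
o=get_obs();print(go(o,[.475,-.2145,.205],-.06))
E
```

```text
(array([-186.2,  -55.9,    0.6]), np.float64(0.164), 'tilt', array([0.0009, 0.0001]))
```

Call:
step_arm(series=[[10, [-40, -11, 0], 0.04], [10, [-80, -22, 0], 0.08], [10, [-120, -34, 0], 0.12], [10, [-155, -46, 0], 0.16], [10, [-180, -56, 0], 0.16]])

```text
time: 11.8
ee_pos: [0.4741, -0.2098, 0.2057]
ee_rot: [2.285, 2.154, -0.0]
ft_force: [0.4, 0.1, -4.0]
gripper_width: 0.0221
finger_force: 98.4
```

Call:
step_arm(series=[[10, [0, 0, 0], 0], [10, [0, 0, 0], 0], [10, [0, 0, 0], 0], [10, [0, 0, 0], 0], [10, [0, 0, 0], 0]])

```text
time: 12.3
ee_pos: [0.4751, -0.2058, 0.2053]
ee_rot: [-2.28, -2.162, -0.0]
ft_force: [0.4, 0.7, -3.1]
gripper_width: 0.0224
finger_force: 98.4
```

```bash
python3 - <<'E'
from h import *;from rig import get_obs,capture
import cv2
o=get_obs();c=capture("wrist");c["o"]=o;np.save("w3.npy",c,allow_pickle=True)
cv2.imwrite("pics/w3.png",c["color"][:,:,::-1]);print(o["ee_pos"],o["ee_rot"])
E
```

```text
[ 0.47512786 -0.20580382  0.20528451] [-2.27957034e+00 -2.16151090e+00 -4.19343829e-04]
```

View pics/w3.png

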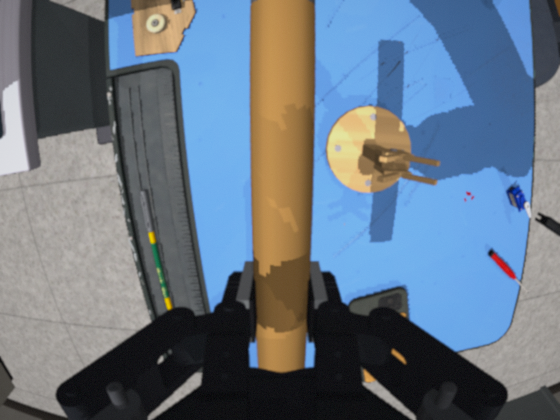

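The stand is visible right of the tube: foot centre about (369,149), right V arm tips at (439,162) and (436,183). I'll enlarge the V.

```bash
python3 - <<'E'
from h import *
import cv2
c=load("w3.npy");im=cv2.resize(c["color"][95:205,315:455],None,fx=5,fy=5,interpolation=cv2.INTER_CUBIC)
cv2.imwrite("pics/w3c.png",im[:,:,::-1])
hsv=cv2.cvtColor(c["color"],cv2.COLOR_RGB2HSV)
m=cv2.inRange(hsv,(8,50,60),(30,255,255));m[:, :322]=0;m[:,455:]=0;m[205:]=0;m[:95]=0
m=cv2.morphologyEx(m,cv2.MORPH_OPEN,np.ones((9,9),np.uint8))
h=cv2.convexHull(max(cv2.findContours(m,0,1)[0],key=cv2.contourArea))[:,0]
P=np.array([wplane(c,*p,.009)[:2] for p in h]);print(cv2.minEnclosingCircle(P.astype(np.float32)),[ (p,q.round(3)) for p,q in zip(h.tolist(),P)][::3])
E
```

```text
((0.5682880282402039, -0.17086811363697052), 0.04737240821123123) [([370, 107], array([ 0.568, -0.126])), ([393, 114], array([ 0.592, -0.132])), ([408, 136], array([ 0.609, -0.155])), ([410, 160], array([ 0.612, -0.18 ])), ([382, 189], array([ 0.581, -0.211])), ([354, 189], array([ 0.551, -0.21 ])), ([343, 183], array([ 0.539, -0.203])), ([329, 164], array([ 0.525, -0.183])), ([329, 134], array([ 0.525, -0.152])), ([339, 118], array([ 0.536, -0.136])), ([353, 109], array([ 0.55 , -0.128]))]
```

View pics/w3c.png

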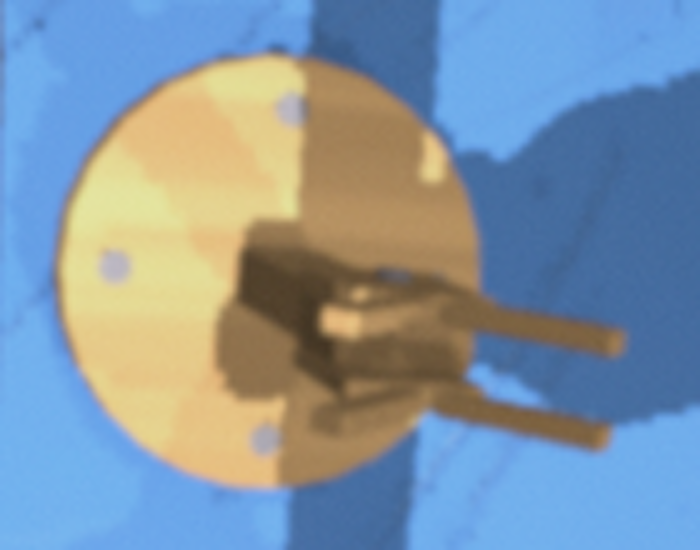

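The foot is a clean circle in the crop. The V arm tips are at crop (624,342), (607,437), (325,320) and (318,420).

```bash
python3 - <<'E'
from h import *;from rig import get_obs
c=load("w3.npy")
T=np.array([wplane(c,315+x/5,95+y/5,.121) for x,y in[(622,342),(605,436),(325,320),(318,420)]]);print(T.round(4),T.mean(0))
a=T[0]-T[2];b=T[1]-T[3];g=T[0]+T[2]-T[1]-T[3];print([np.arctan2(v[1],v[0]).round(3) for v in(a,b)],np.arctan2(-g[0],g[1]),np.linalg.norm(a),np.linalg.norm(g)/2)
P=np.array([wplane(c,315+x/5,95+y/5,.009)[:2] for x,y in[(58,265),(265,55),(480,265),(265,490),(120,420),(130,115)]])
A=np.c_[2*P,np.ones(len(P))];s=np.linalg.lstsq(A,(P**2).sum(1),rcond=None)[0];print("foot",s[:2],np.sqrt(s[2]+s[:2]@s[:2]))
E
```

```text
[[ 0.5892 -0.1636  0.121 ]
 [ 0.5874 -0.1772  0.121 ]
 [ 0.5438 -0.16    0.121 ]
 [ 0.5431 -0.1737  0.121 ]] [ 0.56588061 -0.16862382  0.121     ]
[np.float64(-0.079), np.float64(-0.079)] -0.0952258812897702 0.04553860735410584 0.013764728328289764
foot [ 0.56798066 -0.16941969] 0.04491057126099668
```

```bash
python3 - <<'E'
from h import *;from rig import get_obs
print(go(get_obs(),[.5636,-.2114,.16],-.08))
E
```

```text
(array([-0.7, 88.7, 45.3]), np.float64(0.027), 'tilt', array([0.0001, 0.0002]))
```

Call:
step_arm(series=[[10, [0, 20, 0], 0.03], [10, [-1, 45, 0], 0.03], [10, [-1, 70, 0], 0.03], [10, [-1, 85, 20], 0.03], [10, [-1, 89, 45], 0.03]])

```text
time: 12.85
ee_pos: [0.5668, -0.2122, 0.1607]
ee_rot: [2.309, 2.125, 0.004]
ft_force: [-0.4, 0.1, -4.1]
gripper_width: 0.0223
finger_force: 98.7
```

Call:
step_arm(series=[[10, [0, 0, 0], 0], [10, [0, 0, 0], 0], [10, [0, 0, 0], 0], [10, [0, 0, 0], 0], [10, [0, 0, 0], 0]])

```text
time: 13.35
ee_pos: [0.5639, -0.2129, 0.1614]
ee_rot: [2.313, 2.124, 0.002]
ft_force: [1.6, 0.3, -4.1]
gripper_width: 0.0221
finger_force: 98.6
```

```bash
python3 - <<'E'
from h import *;from rig import get_obs,capture
import cv2
o=avg(25);print(*com(o));c=capture("side")
print(o["ee_pos"],go(o,[.5636,-.2114,.16],-.08))
u,v=map(int,proj(c,[.567,-.17,.12]))
a=cv2.resize(c["color"][v-60:v+60,u-80:u+80],(800,600),interpolation=cv2.INTER_CUBIC);cv2.imwrite("pics/s4.png",a[:,:,::-1])
E
```

```text
sd [0.46 0.39 0.55] [0.039 0.034 0.025] 14.55
F tool [-0.06  0.12  3.62] M tool [ 0.001 -0.148  0.003] x,y mm [40.9  0.2]
[ 0.56356279 -0.21268335  0.16030823] (array([ 1.3, -0.1,  0.3]), np.float64(-0.005), 'tilt', array([ 0., -0.]))
```

View pics/s4.png

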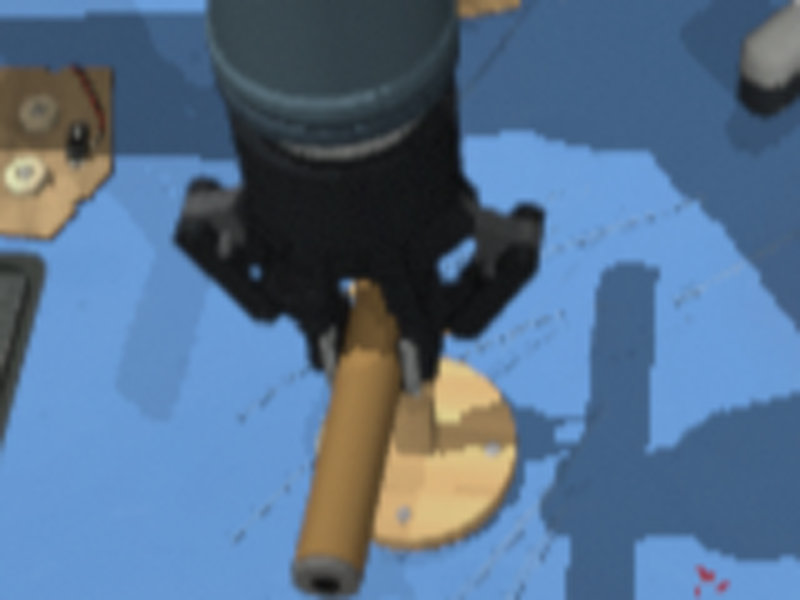

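The side view shows the held tube above the stand, roughly over the post (crop (415,430)). The balance-point estimates agree at about 42 mm. I'm lowering with a 1 mm shift along the tube.

Call:
step_arm(series=[[10, [1, 0, 10], 0], [10, [1, 0, 20], 0], [10, [1, 0, 28], 0], [10, [1, 0, 33], 0], [10, [1, 0, 36], 0]])

```text
time: 15.15
ee_pos: [0.5633, -0.2116, 0.1234]
ee_rot: [-2.313, -2.124, 0.001]
ft_force: [-0.1, 0.0, -3.0]
gripper_width: 0.0222
finger_force: 98.7
```

Call:
step_arm(series=[[10, [0, 0, 1], 0], [10, [0, 0, 2], 0], [10, [0, 0, 2.5], 0], [10, [0, 0, 3], 0], [10, [0, 0, 3], 0]])

```text
time: 15.65
ee_pos: [0.5637, -0.2117, 0.1214]
ee_rot: [2.314, 2.125, 0.0]
ft_force: [-0.1, -0.2, -3.8]
gripper_width: 0.0223
finger_force: 98.7
```

```bash
python3 - <<'E'
from h import *
o=avg(10);print(*com(o));print(o["ee_pos"],go(o,[.5636,-.2114,.12],-.08))
E
```

```text
sd [0.49 0.41 0.33] [0.026 0.02  0.023] 16.1
F tool [0.27 0.07 3.66] M tool [ 0.009 -0.162 -0.006] x,y mm [44.2  2.5]
[ 0.56366956 -0.21169147  0.12134884] (array([ 0.3, -0.1,  1.3]), np.float64(-0.005), 'tilt', array([ 0.0001, -0.    ]))
```

Not in contact yet; going down further in small steps.

Call:
step_arm(series=[[10, [0, 0, 0.5], 0], [10, [0, 0, 1], 0], [10, [0, 0, 1.5], 0], [10, [0, 0, 1.5], 0], [10, [0, 0, 1.5], 0]])

```text
time: 16.65
ee_pos: [0.5636, -0.2119, 0.1201]
ee_rot: [2.314, 2.125, 0.0]
ft_force: [-2.5, -0.2, 1.0]
gripper_width: 0.0223
finger_force: 98.9
```

```bash
python3 - <<'E'
from h import *
o=avg(6);print(*com(o));print(o["ee_pos"])
E
```

```text
sd [0.78 0.26 0.27] [0.024 0.014 0.034] 16.9
F tool [-0.09 -1.73 -1.48] M tool [ 0.331  0.014 -0.077] x,y mm [   9.5 -223.5]
[ 0.56365489 -0.21180895  0.11996249]
```

Contact made. The lateral force of −1.7 N along tool y says the tube is slightly too far +y, so I'm shifting −1 mm.

Call:
step_arm(series=[[10, [0, -0.5, 0], 0], [10, [0, -1, 0], 0], [10, [0, -1, 0.3], 0], [10, [0, -1, 0.3], 0], [10, [0, -1, 0.3], 0]])

```text
time: 17.45
ee_pos: [0.5631, -0.2117, 0.1197]
ee_rot: [2.313, 2.125, 0.001]
ft_force: [1.4, -0.0, 1.1]
gripper_width: 0.0227
finger_force: 99.0
```

```bash
python3 - <<'E'
from h import *
o=avg(8);print(*com(o));print(o["ee_pos"])
E
```

```text
sd [0.38 0.4  0.42] [0.037 0.084 0.019] 17.8
F tool [-0.56  1.57 -0.48] M tool [-0.298 -0.098  0.042] x,y mm [-205.   622.2]
[ 0.5630397  -0.21167519  0.11965476]
```

Call:
step_arm(series=[[10, [0, 0.5, 0], 0], [10, [0, 0.5, 0], 0], [10, [0, 0.5, 0], 0], [10, [0, 0.5, 0], 0], [10, [0, 0.5, 0], 0]], squeeze=20)

```text
time: 18.35
ee_pos: [0.5631, -0.2117, 0.1196]
ee_rot: [2.314, 2.125, -0.0]
ft_force: [0.7, -0.6, 1.4]
gripper_width: 0.0223
finger_force: 99.0
```

Call:
step_arm(series=[[24, [0, 0, 0], 0], [25, [0, 0, 0], 0], [26, [0, 0, 0], 0], [27, [0, 0, 0], 0], [28, [0, 0, 0], 0]])

```text
time: 18.85
ee_pos: [0.5629, -0.2114, 0.1193]
ee_rot: [-2.313, -2.125, 0.0]
ft_force: [-0.7, -0.6, -0.6]
gripper_width: 0.0281
finger_force: 0.0
```

```bash
python3 - <<'E'
from h import *;from rig import capture
import cv2
o=avg(8);print(*com(o));print(o["ee_pos"],o["gripper_width"],o["finger_force"])
c=capture("side");u,v=map(int,proj(c,[.567,-.17,.12]))
a=cv2.resize(c["color"][v-60:v+60,u-80:u+80],(800,600),interpolation=cv2.INTER_CUBIC);cv2.imwrite("pics/s5.png",a[:,:,::-1])
E
```

```text
sd [0.61 0.41 0.52] [0.019 0.025 0.032] 19.2
F tool [0.01 0.05 0.1 ] M tool [ 0.016 -0.003 -0.002] x,y mm [ 35.1 160.9]
[ 0.56314087 -0.21164742  0.11951346] 0.02793193899335628 0.0
```

View pics/s5.png

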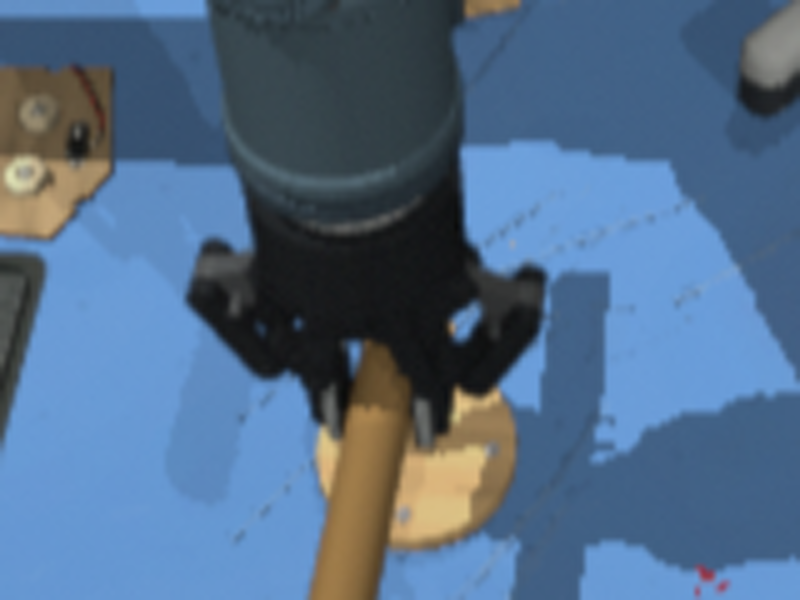

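No load remains on the fingers (0 N) and the tube stays level on the stand in the crop. Opening wide and backing off straight up.

Call:
step_arm(series=[[34, [0, 0, 0], 0], [42, [0, 0, 0], 0], [52, [0, 0, 0], 0], [62, [0, 0, 0], 0], [70, [0, 0, 0], 0]])

```text
time: 19.8
ee_pos: [0.5631, -0.2117, 0.1195]
ee_rot: [2.314, 2.125, 0.0]
ft_force: [-0.0, 0.1, -0.1]
gripper_width: 0.0701
finger_force: 0.0
```

Call:
step_arm(series=[[70, [0, 0, -5], 0], [70, [0, 0, -20], 0], [70, [0, 0, -45], 0], [70, [0, 0, -80], 0], [70, [0, 0, -110], 0]])

```text
time: 20.3
ee_pos: [0.5634, -0.212, 0.2323]
ee_rot: [2.313, 2.124, 0.001]
ft_force: [0.3, 0.2, 1.5]
gripper_width: 0.0699
finger_force: 0.0
```

Call:
step_arm(series=[[70, [0, 0, -10], 0], [70, [0, 0, -10], 0], [70, [0, 0, -10], 0], [70, [0, 0, -10], 0], [70, [0, 0, -10], 0]])

```text
time: 20.8
ee_pos: [0.5625, -0.2114, 0.2382]
ee_rot: [-2.312, -2.124, 0.002]
ft_force: [0.0, 0.4, 0.1]
gripper_width: 0.0699
finger_force: 0.0
```

```bash
python3 - <<'E'
from rig import capture
import cv2,numpy as np
f=lambda c:cv2.resize(c[255:420,135:355],(800,600),interpolation=cv2.INTER_CUBIC)
a=capture("side")["color"]
for i in range(19): b=capture("side")["color"]
print("motion",np.abs(a.astype(int)-b)[255:,135:355].max(), (np.abs(a.astype(int)-b)[255:,135:355].max(2)>40).sum())
cv2.imwrite("pics/s6.png",f(b)[:,:,::-1])
E
```

```text
motion 79 42
```

View pics/s6.png

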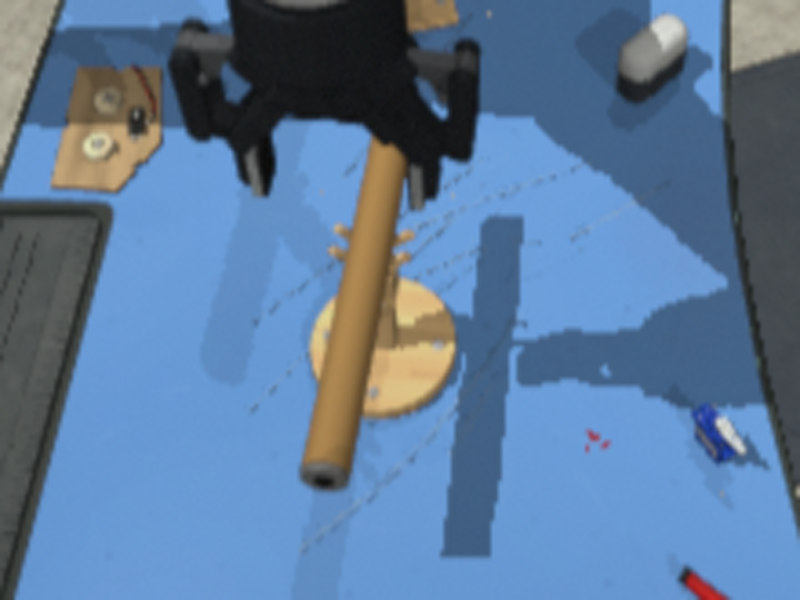

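The tube rests alone in the V, with the near plug at crop (324,475) and the gripper clear. I'll check the level against the projection and that it isn't moving, then hand in.

```bash
python3 - <<'E'
from h import *;from rig import capture
import cv2
def plug(c):
    im=c["color"][370:400,210:240].astype(int); m=(im.max(2)-im.min(2)<35)&(im.max(2)<190)
    y,x=np.nonzero(m);return 210+x.mean(),370+y.mean(),m.sum()
c=capture("side");p=plug(c)
for i in range(15):d=capture("side")
print(p,plug(d),[(z,np.round(proj(d,[.5555,-.3064,z]),1)) for z in(.11,.12,.13)])
E
```

```text
(np.float64(224.66355140186917), np.float64(383.4392523364486), np.int64(107)) (np.float64(224.66355140186917), np.float64(383.4392523364486), np.int64(107)) [(0.11, array([224.7, 389.4])), (0.12, array([224.2, 386.9])), (0.13, array([223.7, 384.3]))]
```

```bash
python3 -c "
from rig import close_job;print(close_job())"
```

```text
the job is handed in; nothing more can be done
None
```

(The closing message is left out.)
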